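Square up a stamping block in the corner of the board and hold it

TASK

The brown cream tin is standing in the way on the squaring board: slide it sideways along the board, without lifting it, from the black ring by the corner onto the blue ring, and let go of it. Then bring the steel stamping block with the wooden grip into the corner of the two aluminium fences, its long side along the left fence, and press it flat on the board, gently but firmly against both fences at once, with no gap. Finish while still holding it pressed there, and leave everything else on the table where it is.

Things in the scene. Friction and masses are not known exactly. Their poses are not given: they have to be found in the camera images.
- board: Squaring board, fixed (does not move): plywood plate 170 (x) x 290 (y) x 10 mm high lying on the table; origin at the centre of its underside, so its top is 10 mm above the origin. Its +y end carries the corner.
- far_fence: Aluminium bar fixed on the board along its +x edge, 18 (x) x 145 (y) x 18 mm high, top 28 mm above the table; origin at the centre of its underside, axes as the board's. Its inner (-x) face is 9 mm from its origin, at x = +65 mm in the board's frame.
- left_fence: Aluminium bar fixed on the board along its +y edge, 123 (x) x 18 (y) x 18 mm high, top 28 mm above the table; origin at the centre of its underside, axes as the board's. Its inner (-y) face is 9 mm from its origin, at y = +127 mm in the board's frame.
- corner (a point): Inside corner where the inner faces of the two fences meet the board's top: (65, 127, 10) mm in the board's frame; axes as the board's (far fence towards +x, left fence towards +y, z up). The block drags on board and fences (friction about 0.6), so a push alone does not prove contact with a fence. The middle of the seated stamping block lies 36 mm from the far fence and 30 mm from the left one.
- bay_ring (a point): Centre of the black ring (74 mm across, painted, no height) on the board's top, (-12, 68, 10) mm in the board's frame; the tin starts here, within about 5 mm.
- park_ring (a point): Centre of the blue ring (74 mm across, painted, no height) on the board's top, (-12, -82, 10) mm in the board's frame; 150 mm along the board's -y from the black ring.
- tin_center (a point): Centre of the round brown cream tin, 68 mm diameter and 24 mm high, about 50 g, half-way up (12 mm above its underside); z up. The lid's rim (68 mm) spans the upper 14 mm, the tin below it is 66 mm across. Starts on the black ring.
- stamp_grip (a point): Point on the stamping block's middle axis, in its grip, 42 mm above its underside. Steel base 72 (x) x 60 (y) x 20 mm high; centrally on it a dark wooden grip 46 (x) x 26 (y) mm, from 20 to 58 mm above the underside; about 0.3 kg. Axes as the block's; grasp the grip across its 26 mm (y), with the finger tips above the steel base. It starts upright on the table, its x axis within 0.3 rad of the world's.
- suede: Tan suede rubber block, 30 x 58 x 22 mm, loose bystander; origin at the centre of its underside. It and the stamping block lie at the right front of the table, either one further right, with tall fixed bottles (up to 235 mm) close behind them from x = 0.48 m on.
- cream: Round black cream tin, 58 mm across, 22 mm high, loose bystander; origin at the centre of its underside.
- pads: Stack of white cotton pads, 58 mm across, 26 mm high, loose bystander; origin at the centre of its underside.
Things that resemble listed ones, but are neither listed nor needed, are in the scene too. Leave any purple look-alike of the part that bears tin_center alone. What is shaped like the part that bears stamp_grip but purple is not meant.

How it is judged:
On the way:
1. the tin stands on the blue ring, let go, within 10 mm of its centre (horizontal distance between tin_center and park_ring below 0.01 m and contact force between the fingers and tin below 0.1 N and linear speed of tin below 0.01 m/s and z of tin_center in the frame of park_ring below 0.014 m), for 0.2 s.
At the end, for the whole second after the job is handed in: The tin stands flat within 12 mm of the blue ring's centre. The block lies flat on the board (2 mm, 0.04 rad), within 2 mm of touching both fences, square to them within 0.04 rad, at rest, pressed on each fence with 1.5 to 30 N and still held by the fingers (horizontal distance between tin_center and park_ring below 0.012 m and z of tin_center in the frame of park_ring below 0.014 m and x of stamp_grip in the frame of corner above -0.038 m and y of stamp_grip in the frame of corner above -0.032 m and z of stamp_grip in the frame of corner below 0.044 m and angle between the x axis of stamp_grip and the x axis of corner, either way round below 0.04 rad and angle between stamp_grip's own z axis and vertical below 0.04 rad and contact force between stamp and far_fence between 1.5 and 30 N and contact force between stamp and left_fence between 1.5 and 30 N and contact force between the fingers and stamp above 1 N and linear speed of stamp below 0.01 m/s); the arm keeps its last pose, push and grip.
It fails at once if the tin is lifted more than 5 mm off the board or tipped (z of tin_center in the frame of park_ring above 0.017 m or angle between tin_center's own z axis and vertical above 0.2 rad).
It fails at once if the block is rammed against a fence with more than 45 N (contact force between stamp and far_fence above 45 N or contact force between stamp and left_fence above 45 N).
It fails at once if a bystander (suede block, black tin, cotton pads) is moved more than 20 mm (distance of any of suede, cream, pads from where it was at the start of the episode above 0.02 m).
It also fails if it takes over 72 s, if anything falls off the work surface, if the arm or the gripper's body presses on something with over 40 N, if the wrist force passes 120 N, or if a joint passes its speed limit or range.

ROBOT

A 6-joint arm with a two-finger parallel gripper is mounted at the origin on a cart in front of the work surface, level with it; the furniture and walls round the work are solid. World frame = base frame: x ahead of the robot, y to its left, z up, the work surface at z = 0. Lengths are in m, angles in rad, forces in N, time in s.
With the tool pointing down it reaches from about 0.275 to 0.85 m from the base axis. Payload 19 kg.
Tool frame: the origin (TCP) lies on the centre line of the jaws, within the pads' length; the fingertips stand ctrl.tcp_to_tips ahead of it and the grasp point (between the pads) lies 6 mm ahead of it (ctrl.tcp_to_tips is the distance from the TCP to the fingertips, in m); z points along the fingers, y is the line along which they close (so a half turn about z gives the same grasp; the last joint's range is limited). The gripper opens to 85 mm and grips with 20 to 120 N. Pads are 22 mm wide; open, the fingers measure 114 mm over their backs; the gripper's body (76 mm by 85 mm) begins 54 mm behind the grasp point. The pads swing forward as they close: fully open they stand 13 mm farther back than shut.
Start: joints at [-1.386, 0.15, 1.437, -0, 1.554, -0.134], TCP at [0.18, -0.546, 0.256] pointing down, gripper open.
Joint ranges: [-2.8, 2.8], [-0.68, 2.1], [0.12, 2.68], [-1.39, 4.53], [0.16, 2.79], [-2.81, 2.81]. Speed limits (rad/s): [1.89, 1.89, 2.22, 3.01, 3.01, 3.01].

INTERFACE

Orientations are given as a rotation vector (axis times angle).
In Python, from plant import ctrl gives the robot as it stands. The module is installed in compiled form; this text tells all that it offers.
- The arm moves only by the shell command python3 -m pendant 'ROWS' [FORCE]. ROWS is JSON, a list of rows, each a list of 7 numbers: the shift along the tool's x, y, z in mm, then the turn, a rotation vector about the tool's x, y, z in rad, then the gripper's target within -1 to 1 (shut at 1, half-way at 0, fully open at -1). In form: [[dx, dy, dz, ax, ay, az, grip], ...]. A call has 1 to 20 rows; each row shifts and turns the commanded pose from where the row before left it, along the tool's axes as they then stand; what a row does not reach is not made up. A row lasts 1/12 s, in which the tool goes at most 41.7 mm and 7.16 degrees, less where a joint would pass 70% of its speed; a pose out of reach is approached as far as the arm can. A call with a gripper value outside its range is refused whole. The fingers move at their own pace and stop on an object; FORCE is the grip in N (left out, the last holds). Time passes only in rows, so rows that do not move let the fingers close. It gives the time, the measured TCP pose, the force, the opening and the grip force at its end, in the units of the state.
- ctrl.sense(): the state, without advancing time (a new reading comes with each control period).
- ctrl.get_image(name): name is "side" or "top"; returns a dict with "color" (384x512x3 uint8, blue, green, red), "camera_matrix" (3x3 intrinsics, pixels), "distortion" ([k1, k2, p1, p2, k3] as OpenCV has them; the pictures are not rectified), "view" (4x4, takes a point from world to camera coordinates). Camera axes: x right, y down, z forward; pixel columns grow to the right and rows downward; lengths in m; the calibration is good to about 2 mm. A picture is of the moment at which its call begins. There is no depth.
- ctrl.job_done(): hands the job in; it is judged then, once.
The state is a dict: "time_s": time; "joint_pos": joint angles; "joint_vel": joint speeds; "joint_efforts": joint torques, N m; "ee_pos": TCP position; "ee_rot": TCP orientation; "contact_force": force on the tool from outside, world axes, zero at the start; "moment": the same for the moment, N m; "finger_gap": opening from 0.0 (shut) to 1.0 (fully open); "gripper_force": force on a finger pad.
Only numpy, scipy, OpenCV 4.12 (cv2) and the standard library are available. Lean on these libraries where they do the work, as an engineer would, in place of code of your own. Each camera call takes 0.05 s, during which the arm holds its last target. There are 200 camera calls.

## Working session

There is one attempt and no reset: what is moved stays moved. The work goes in short steps, Python scripts to look and compute and a shell command to move; the robot and the scene stay as the last step left them, time stands still between calls to the robot, and variables do not carry over. Pictures are saved under pics/ and viewed, at most 10 in all, crops included, and the job is handed in when it is done.

```bash
mkdir -p pics
cat > h.py <<'E'
import numpy as np, cv2
from plant import ctrl
from scipy.spatial.transform import Rotation as R
def grab(n,save=None):
    d=ctrl.get_image(n)
    if save: cv2.imwrite('pics/'+save,d['color'])
    return d
def toworld(d,px,z):
    px=np.asarray(px,float).reshape(-1,1,2)
    u=cv2.undistortPoints(px,np.array(d['camera_matrix']),np.array(d['distortion'])).reshape(-1,2)
    V=np.array(d['view']);Rm=V[:3,:3];t=V[:3,3];c=-Rm.T@t
    r=np.c_[u,np.ones(len(u))]@Rm
    return c+r*((z-c[2])/r[:,2])[:,None]
def proj(d,P):
    V=np.array(d['view']);p,_=cv2.projectPoints(np.asarray(P,float).reshape(-1,3),cv2.Rodrigues(V[:3,:3])[0],V[:3,3],np.array(d['camera_matrix']),np.array(d['distortion']));return p.reshape(-1,2)
E
python3 - <<'E'
from h import *
for n in('top','side'):
    d=grab(n,n+'0.png');V=np.array(d['view']);print(n,(-V[:3,:3].T@V[:3,3]).round(3))
s=ctrl.sense();print(s,ctrl.tcp_to_tips)
E
```

```text
top [ 0.42  -0.031  1.477]
side [0.24  1.189 1.06 ]
{'time_s': 0.1, 'joint_pos': array([-1.38603248e+00,  1.50946905e-01,  1.43790592e+00,  6.40555654e-05,
        1.55382753e+00, -1.34009864e-01]), 'joint_vel': array([ 0.0009764 , -0.00028402, -0.00162588,  0.00066343, -0.00028801,
        0.00028444]), 'joint_efforts': array([ 4.78371847e-03, -7.14375901e+01, -5.71797216e+01, -1.66625550e-04,
        7.11203393e-03,  9.16888922e-06]), 'ee_pos': array([ 0.180167  , -0.54585507,  0.25576   ]), 'ee_rot': array([-3.10069739e+00, -4.98436592e-01, -5.71971146e-05]), 'contact_force': array([-0.14791837, -0.02735071, -0.21122317]), 'moment': array([ 0.02904733, -0.03802926,  0.00994846]), 'gripper_force': 0.0, 'finger_gap': 1.0001754370095761} 0.025
```

View pics/top0.png

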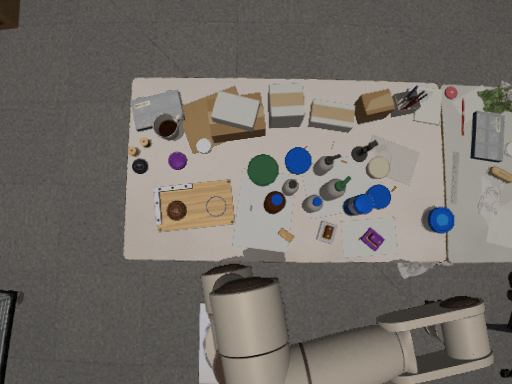

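View pics/side0.png

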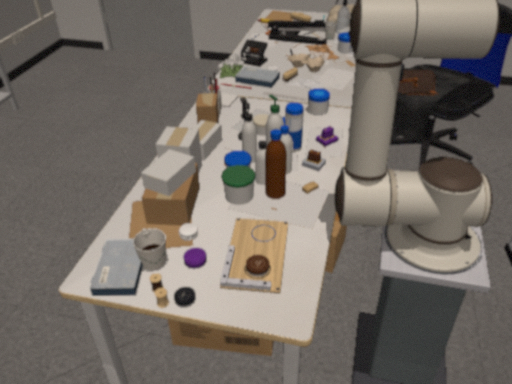

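The top view shows the board around (195,205), with the tin at (177,210) and the blue ring at (217,206). The stamp is at (327,232), the suede at (286,235), and the purple look-alikes at (177,160) and (373,239). The bottles sit above the suede and stamp in the picture. The side view shows the same layout.

Run:
```python
from h import *
d=cv2.imread('pics/top0.png')
a=cv2.resize(d[172:242,145:245],None,fx=5,fy=5,interpolation=cv2.INTER_CUBIC)
b=cv2.resize(d[212:254,270:345],None,fx=5,fy=5,interpolation=cv2.INTER_CUBIC)
o=np.zeros((565,500,3),np.uint8);o[:350]=a;o[352:562,:375]=b
cv2.imwrite('pics/c0.png',o)
```

```text
(no output)
```

View pics/c0.png

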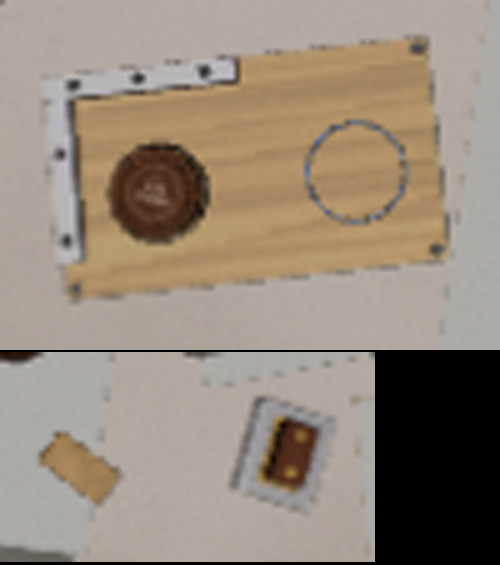

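The crop shows the tin at about (176.6,210.4) and the blue ring centre at about (216.4,206.4). The fences are at the left and top of the board. The stamp's grip is tilted about 15° at about (326.5,232), and the suede is well clear of it.

```bash
cat > m.py <<'E'
from h import *
def blob(d,mask,near,amin=5):
    n,l,s,c=cv2.connectedComponentsWithStats(mask.astype(np.uint8),connectivity=8)
    i=min((i for i in range(1,n) if s[i,4]>=amin),key=lambda i:np.hypot(*(c[i]-near)))
    return l==i,c[i],s[i,4]
def up(d,x0,x1,y0,y1,k=8):
    return cv2.resize(d['color'][y0:y1,x0:x1],None,fx=k,fy=k,interpolation=cv2.INTER_CUBIC)
E
python3 - <<'E'
from m import *
for n in('top','side'):
    d=grab(n)
    # crops
    x0,x1,y0,y1=(145,245,172,242) if n=='top' else (215,300,210,300)
    k=8;u=up(d,x0,x1,y0,y1,k);f=lambda p:(np.asarray(p,float)+.5)/k-.5+[x0,y0]
    hsv=cv2.cvtColor(u,cv2.COLOR_BGR2HSV);H,S,V=[hsv[...,i].astype(int) for i in range(3)]
    B,G,Rr=[u[...,i].astype(int) for i in range(3)]
    tin0=(177,210) if n=='top' else (257,264); ring0=(216,206) if n=='top' else (263,232)
    inv=lambda p:(np.array(p)-[x0,y0])*k
    m,c,a=blob(u,(V<115)&(H<25)&(S>60),inv(tin0),2000)
    cn=max(cv2.findContours(m.astype(np.uint8),0,1)[0],key=cv2.contourArea)
    (cx,cy),ax,an=cv2.fitEllipse(cv2.convexHull(cn));print(n,'tin',f([cx,cy]),np.array(ax)/k)
    w=toworld(d,[f([cx,cy])],.034 if n=='top' else .026);print(w)
    # wood
    m,c,a=blob(u,(S>75)&(H>8)&(H<28)&(V>115),inv((197,195) if n=='top' else (255,240)),5000)
    mc=max(cv2.findContours(m.astype(np.uint8),0,1)[0],key=cv2.contourArea)
    w=toworld(d,f(mc[:,0]),.010)[:,:2]
    r=cv2.minAreaRect((w*1000).astype(np.float32));print('wood',r,cv2.boxPoints(r).round(1).tolist())
    # ring
    yy,xx=np.mgrid[:u.shape[0],:u.shape[1]];i=inv(ring0)
    dd=np.hypot(xx-i[0],yy-i[1])
    rm=(S<95)&(dd<15*k)&(dd>5*k if n=='top' else dd>0)
    m,c,a=blob(u,rm,i,500)
    pts=np.argwhere(m)[:,::-1]
    w=toworld(d,f(pts),.010)[:,:2]
    A=np.c_[2*w,np.ones(len(w))];s=np.linalg.lstsq(A,(w**2).sum(1),rcond=None)[0];print('ring',s[:2],np.sqrt(s[2]+s[:2]@s[:2]),a)
    if n=='top':
        x0,x1,y0,y1=270,345,212,254;u=up(d,x0,x1,y0,y1,k);hsv=cv2.cvtColor(u,cv2.COLOR_BGR2HSV);H,S,V=[hsv[...,i].astype(int) for i in range(3)]
        m,c,a=blob(u,(V<115)&((S>80)|(V<70)),inv((327,232)),1000)
        mc=max(cv2.findContours(m.astype(np.uint8),0,1)[0],key=cv2.contourArea)
        r=cv2.minAreaRect((toworld(d,f(mc[:,0]),.058)[:,:2]*1000).astype(np.float32));print('grip',r)
        B=(abs(H-H)*0+(V<172))
        cv2.imwrite('pics/dbg.png',((V<172)*255).astype(np.uint8))
        m,c,a=blob(u,cv2.morphologyEx((V<172).astype(np.uint8),cv2.MORPH_OPEN,np.ones((15,15))),inv((327,232)),1000)
        mc=max(cv2.findContours(m.astype(np.uint8),0,1)[0],key=cv2.contourArea)
        r=cv2.minAreaRect((toworld(d,f(mc[:,0]),.02)[:,:2]*1000).astype(np.float32));print('base',r)
E
```

```text
top tin [176.31020164 210.06429672] [20.03308868 20.63870239]
[[0.49237387 0.2493541  0.034     ]]
wood ((513.1041259765625, 187.42604064941406), (168.5598907470703, 288.17449951171875), 6.881472587585449) [[412.20001220703125, 320.3999938964844], [446.70001220703125, 34.29999923706055], [614.0, 54.5], [579.5, 340.6000061035156]]
ring [0.51109556 0.10526887] 0.0372237640981174 7540
grip ((418.031494140625, -307.1006774902344), (31.89170265197754, 47.69136047363281), 72.44464111328125)
base ((417.532470703125, -310.2913818359375), (71.90660095214844, 81.68254089355469), 73.14762115478516)
side tin [257.06720352 265.42163086] [21.09615326 25.05687714]
[[0.49193652 0.25780237 0.026     ]]
wood ((511.9464111328125, 191.90576171875), (167.48260498046875, 291.0098571777344), 6.9757280349731445) [[411.20001220703125, 326.20001220703125], [446.5, 37.29999923706055], [612.7000122070312, 57.599998474121094], [577.4000244140625, 346.5]]
ring [0.51114639 0.10468179] 0.037206484385893634 12917
```

```bash
cat >> h.py <<'E'
def plan(pos,yaw_y=None):
    """remaining move to pos (m); yaw_y = wanted world angle of tool y (mod pi)"""
    s=ctrl.sense();M=R.from_rotvec(s['ee_rot']).as_matrix();a=np.arctan2(M[1,1],M[0,1])
    dz=0
    if yaw_y is not None:
        dz=-((yaw_y-a+np.pi/2)%np.pi-np.pi/2)
    M2=M@R.from_rotvec([0,0,dz]).as_matrix()
    d=M2.T@(np.array(pos)-s['ee_pos'])*1000
    print('t',s['time_s'],'pos',s['ee_pos'].round(4),'tilt',np.arccos(-M[2,2]).round(4),'yaw_y',a.round(4),'q',s['joint_pos'].round(2),'gap',round(s['finger_gap'],3),'F',s['contact_force'].round(2),'g',round(s['gripper_force'],1))
    print('turn z',round(dz,4),'then tool shift mm',d.round(1))
E
python3 - <<'E'
from h import *
plan([.493,.252,.32],.120)
plan([.493,.252,.32],.120+3.14159)
E
```

```text
t 0.2 pos [ 0.1802 -0.5459  0.256 ] tilt 0.0007 yaw_y -1.252 q [-1.39  0.15  1.44  0.    1.55 -0.13] gap 1.001 F [ 0.85  0.17 -0.53] g 0.0
turn z -1.372 then tool shift mm [754.8 406.1 -63.6]
t 0.2 pos [ 0.1802 -0.5459  0.256 ] tilt 0.0007 yaw_y -1.252 q [-1.39  0.15  1.44  0.    1.55 -0.13] gap 1.001 F [ 0.85  0.17 -0.53] g 0.0
turn z -1.372 then tool shift mm [754.8 406.1 -63.6]
```

```bash
python3 -m pendant '[[0,0,-5.3,0,0,-0.1143,-1],[0,0,-5.3,0,0,-0.1143,-1],[0,0,-5.3,0,0,-0.1143,-1],[0,0,-5.3,0,0,-0.1143,-1],[0,0,-5.3,0,0,-0.1143,-1],[0,0,-5.3,0,0,-0.1143,-1],[0,0,-5.3,0,0,-0.1143,-1],[0,0,-5.3,0,0,-0.1143,-1],[0,0,-5.3,0,0,-0.1143,-1],[0,0,-5.3,0,0,-0.1143,-1],[0,0,-5.3,0,0,-0.1143,-1],[0,0,-5.3,0,0,-0.1143,-1]]' 20
python3 -m pendant '[[25,13.5,0,0,0,0,-1],[25,13.5,0,0,0,0,-1],[25,13.5,0,0,0,0,-1],[25,13.5,0,0,0,0,-1],[25,13.5,0,0,0,0,-1],[25,13.5,0,0,0,0,-1],[25,13.5,0,0,0,0,-1],[25,13.5,0,0,0,0,-1],[25,13.5,0,0,0,0,-1],[25,13.5,0,0,0,0,-1],[25,13.5,0,0,0,0,-1],[25,13.5,0,0,0,0,-1],[25,13.5,0,0,0,0,-1],[25,13.5,0,0,0,0,-1],[25,13.5,0,0,0,0,-1]]'
python3 -m pendant '[[25,13.5,0,0,0,0,-1],[25,13.5,0,0,0,0,-1],[25,13.5,0,0,0,0,-1],[25,13.5,0,0,0,0,-1],[25,13.5,0,0,0,0,-1],[25,13.5,0,0,0,0,-1],[25,13.5,0,0,0,0,-1],[25,13.5,0,0,0,0,-1],[25,13.5,0,0,0,0,-1],[25,13.5,0,0,0,0,-1],[25,13.5,0,0,0,0,-1],[25,13.5,0,0,0,0,-1],[0,0,0,0,0,0,-1],[0,0,0,0,0,0,-1]]'
python3 -c "
from h import *
plan([.493,.252,.037],.120)"
```

```text
time_s: 1.2
ee_pos: [0.1802, -0.546, 0.32]
ee_rot: [-2.078, -2.356, -0.0]
contact_force: [0.3, -0.8, -0.3]
finger_gap: 1.002
gripper_force: 0.0
time_s: 2.45
ee_pos: [0.3366, -0.1481, 0.32]
ee_rot: [2.085, 2.35, 0.0]
contact_force: [0.8, -0.0, 0.1]
finger_gap: 1.0
gripper_force: 0.0
time_s: 3.62
ee_pos: [0.4616, 0.1686, 0.3194]
ee_rot: [-2.082, -2.352, 0.002]
contact_force: [-0.9, -0.7, -0.2]
finger_gap: 1.001
gripper_force: 0.0
t 3.6167 pos [0.4616 0.1686 0.3194] tilt 0.0013 yaw_y 0.1217 q [ 0.19 -0.04  1.51  0.    1.67  0.07] gap 1.001 F [-0.9  -0.72 -0.23] g 0.0
turn z 0.0017 then tool shift mm [ 79.1  41.5 282.3]
```

```bash
python3 -m pendant '[[20,10.4,0,0,0,0,-1],[20,10.4,0,0,0,0,-1],[20,10.4,0,0,0,0,-1],[19,10.3,15,0,0,0,-1],[0,0,25,0,0,0,-1],[0,0,25,0,0,0,-1],[0,0,25,0,0,0,-1],[0,0,25,0,0,0,-1],[0,0,25,0,0,0,-1],[0,0,25,0,0,0,-1],[0,0,25,0,0,0,-1],[0,0,20,0,0,0,-1],[0,0,10,0,0,0,-1],[0,0,5,0,0,0,-1],[0,0,0,0,0,0,-1]]'
python3 - <<'E'
from h import *
plan([.493,.252,.037],.120)
d=[cv2.resize(grab('top')['color'][170:245,145:245],None,fx=4,fy=4,interpolation=2),cv2.resize(grab('side')['color'][200:300,200:300],None,fx=4,fy=4,interpolation=2)]
o=np.zeros((400,800,3),np.uint8);o[:300,:400]=d[0];o[:,400:]=d[1];cv2.imwrite('pics/c1.png',o)
E
```

```text
time_s: 4.87
ee_pos: [0.4933, 0.2505, 0.0948]
ee_rot: [-2.085, -2.349, 0.001]
contact_force: [0.3, -1.0, 1.3]
finger_gap: 1.002
gripper_force: 0.0
t 4.8667 pos [0.4933 0.2505 0.0948] tilt 0.0007 yaw_y 0.119 q [0.33 0.21 1.7  0.   1.23 0.21] gap 1.002 F [ 0.28 -1.02  1.26] g 0.0
turn z -0.001 then tool shift mm [ 1.6 -0.1 57.8]
```

View pics/c1.png

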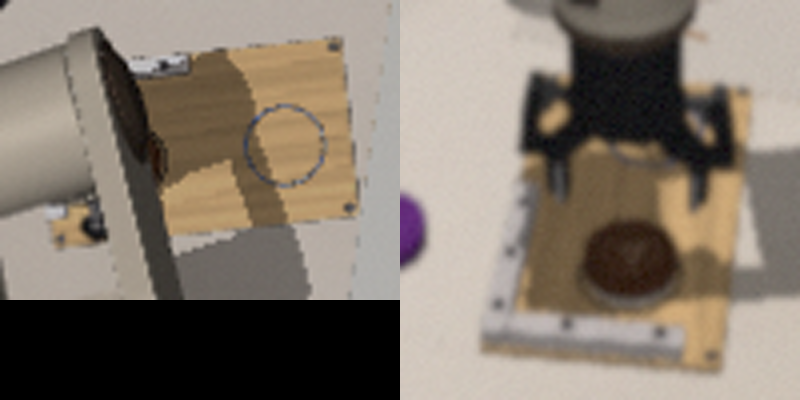

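The side crop shows the open fingers straddling the tin, with the tin at about (257,265) full-frame and the fingertips still above it. Next I descend and close.

```bash
python3 -m pendant '[[1.5,0,15,0,0,0,-1],[0,0,15,0,0,0,-1],[0,0,12,0,0,0,-1],[0,0,9,0,0,0,-1],[0,0,5,0,0,0,-1],[0,0,0,0,0,0,-1],[0,0,0,0,0,0,-1]]'
python3 -m pendant '[[0,0,0,0,0,0,0],[0,0,0,0,0,0,0],[0,0,0,0,0,0,0],[0,0,0,0,0,0,0],[0,0,0,0,0,0,0],[0,0,0,0,0,0,0]]' 20
python3 - <<'E'
from h import *
ex=np.array([.9928,.1198]);ey=np.array([-.1198,.9928])
plan([.5111,.105,.037],.120);print(ctrl.tcp_to_tips)
E
```

```text
time_s: 5.55
ee_pos: [0.4933, 0.2526, 0.0393]
ee_rot: [-2.085, -2.35, -0.0]
contact_force: [-0.8, -0.1, 0.1]
finger_gap: 1.0
gripper_force: 0.0
time_s: 6.05
ee_pos: [0.4936, 0.2527, 0.0399]
ee_rot: [2.084, 2.35, 0.002]
contact_force: [-2.3, -0.5, 7.1]
finger_gap: 0.781
gripper_force: 21.4
t 6.05 pos [0.4936 0.2527 0.0399] tilt 0.0014 yaw_y 0.1196 q [0.33 0.28 1.75 0.   1.12 0.21] gap 0.781 F [-2.33 -0.5   7.07] g 21.4
turn z -0.0004 then tool shift mm [-148.7   -0.3    2.8]
0.025
```

```bash
python3 -m pendant '[[-5,0,0,0,0,0,0],[-9,0,0,0,0,0,0],[-9,0,0,0,0,0,0],[-9,0,0,0,0,0,0],[-9,0,0,0,0,0,0],[-9,0,0,0,0,0,0],[-9,0,0,0,0,0,0],[-9,0,0,0,0,0,0],[-9,0,0,0,0,0,0],[-9,0,0,0,0,0,0],[-9,0,0,0,0,0,0],[-9,0,0,0,0,0,0],[-9,0,0,0,0,0,0],[-9,0,0,0,0,0,0],[-9,0,0,0,0,0,0],[-9,0,0,0,0,0,0],[-6,0,0,0,0,0,0],[-3,0,0,0,0,0,0],[0,0,0,0,0,0,0]]'
python3 - <<'E'
from h import *
plan([.5111,.105,.037],.120)
d=grab('side','s2.png')['color'];cv2.imwrite('pics/c2.png',cv2.resize(d[180:300,190:310],None,fx=4,fy=4,interpolation=2))
E
```

```text
time_s: 7.63
ee_pos: [0.5116, 0.104, 0.0398]
ee_rot: [2.085, 2.349, 0.002]
contact_force: [-0.0, -2.7, 5.4]
finger_gap: 0.783
gripper_force: 21.7
t 7.6333 pos [0.5116 0.104  0.0398] tilt 0.0017 yaw_y 0.119 q [ 0.05  0.22  1.82 -0.    1.1  -0.07] gap 0.783 F [-0.03 -2.68  5.36] g 21.7
turn z -0.001 then tool shift mm [ 1.  -0.4  2.8]
```

View pics/c2.png

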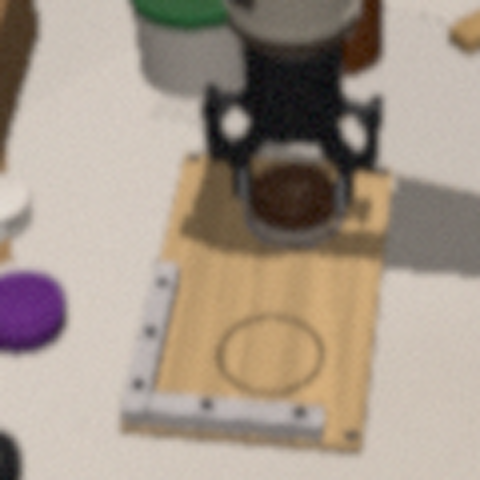

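The side crop shows the tin upright between the fingers at about (264,229), where the blue ring is. The empty black ring is at about (257,268). Next I release it, rise and measure.

```bash
python3 -m pendant '[[0,0,0,0,0,0,-1],[0,0,0,0,0,0,-1],[0,0,0,0,0,0,-1],[0,0,0,0,0,0,-1],[0,0,0,0,0,0,-1],[0,0,0,0,0,0,-1],[0,0,-10,0,0,0,-1],[0,0,-20,0,0,0,-1],[0,0,-25,0,0,0,-1],[0,0,-25,0,0,0,-1],[0,0,-25,0,0,0,-1],[0,0,-25,0,0,0,-1],[0,0,-25,0,0,0,-1],[0,0,-25,0,0,0,-1],[0,0,-25,0,0,0,-1],[0,0,-25,0,0,0,-1],[0,0,-25,0,0,0,-1]]'
python3 - <<'E'
from m import *
plan([.418,-.309,.30],1.275)
for n in('side','top'):
    d=grab(n,'%s3.png'%n);x0,x1,y0,y1=(200,300,200,300) if n=='side' else (145,245,172,242)
    k=8;u=up(d,x0,x1,y0,y1,k);f=lambda p:(np.asarray(p,float)+.5)/k-.5+[x0,y0]
    inv=lambda p:(np.array(p)-[x0,y0])*k
    hsv=cv2.cvtColor(u,cv2.COLOR_BGR2HSV);H,S,V=[hsv[...,i].astype(int) for i in range(3)]
    t0=(264,229) if n=='side' else (216,206)
    for vt in(80,95,110):
        m,c,a=blob(u,cv2.morphologyEx(((V<vt)&(S>60)).astype(np.uint8),cv2.MORPH_OPEN,np.ones((25,25))),inv(t0),500)
        cn=max(cv2.findContours(m.astype(np.uint8),0,1)[0],key=cv2.contourArea)
        w=toworld(d,f(cn[:,0]),.034)[:,:2];(c2,r)=cv2.minEnclosingCircle((w*1000).astype(np.float32))
        print(n,vt,'tin',w.mean(0).round(4),np.array(c2).round(1),r)
    print('blue ring exp px',proj(d,[.5111,.105,.01]))
cs=cv2.resize(cv2.imread('pics/side3.png')[200:300,200:300],None,fx=4,fy=4,interpolation=2);ct=cv2.resize(cv2.imread('pics/top3.png')[150:250,145:245],None,fx=4,fy=4,interpolation=2)
cv2.imwrite('pics/c3.png',np.hstack([cs,ct]))
E
```

```text
time_s: 9.1
ee_pos: [0.5105, 0.1046, 0.2961]
ee_rot: [2.084, 2.35, 0.001]
contact_force: [-0.5, 0.1, -0.3]
finger_gap: 0.998
gripper_force: 0.0
t 9.1 pos [0.5105 0.1046 0.2961] tilt 0.0007 yaw_y 0.1197 q [ 0.05  0.03  1.49  0.    1.62 -0.07] gap 0.998 F [-0.47  0.13 -0.33] g 0.0
turn z -1.1553 then tool shift mm [ -32.1 -422.6   -4. ]
side 80 tin [0.5094 0.1133] [510.1 113.1] 38.4842529296875
side 95 tin [0.5093 0.1146] [508.4 112.5] 41.43454360961914
side 110 tin [0.5104 0.1136] [509.3 110.6] 43.21412658691406
blue ring exp px [[263.10919538 232.71088506]]
top 80 tin [0.567  0.0699] [568.2  73.4] 57.9781379699707
top 95 tin [0.5666 0.0694] [568.2  72.5] 58.12252426147461
top 110 tin [0.4824 0.061 ] [482.3  60.9] 8.816435813903809
blue ring exp px [[215.78735059 205.92072111]]
```

View pics/c3.png

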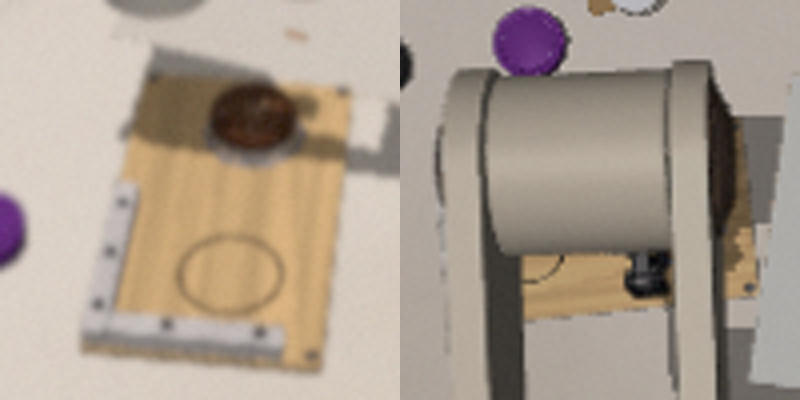

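The side crop shows the tin alone, upright and released at about (263,229). The arm covers the board in the top view. I'll measure the tin from the top once the arm is over the stamp.

```bash
python3 -m pendant '[[0,0,-15,0,0,0,-1],[-10,-3,-15,0,0,0,-1],[-25,-9,0,0,0,0,-1],[-25,-9,0,0,0,0,-1],[-25,-9,0,0,0,0,-1],[-25,-9,0,0,0,0,-1],[-25,-9,0,0,0,0,-1],[-25,-9,0,0,0,0,-1],[-25,-9,0,0,0,0,-1],[-25,-9,0,0,0,0,-1],[-25,-9,0,0,0,0,-1],[-25,-9,0,0,0,0,-1],[-25,-9,0,0,0,0,-1],[-25,-9,0,0,0,0,-1],[-25,-9,0,0,0,0,-1],[-25,-8,0,0,0,0,-1],[-25,-8,0,0,0,0,-1],[-15,-5,0,0,0,0,-1]]'
python3 -m pendant '[[0,0,0,0,0,-0.1155,-1],[0,0,0,0,0,-0.1155,-1],[0,0,0,0,0,-0.1155,-1],[0,0,0,0,0,-0.1155,-1],[0,0,0,0,0,-0.1155,-1],[0,0,0,0,0,-0.1155,-1],[0,0,0,0,0,-0.1155,-1],[0,0,0,0,0,-0.1155,-1],[0,0,0,0,0,-0.1155,-1],[0,0,0,0,0,-0.1155,-1],[0,0,0,0,0,0,-1]]'
python3 - <<'E'
from m import *
plan([.418,-.309,.30],1.275)
d=grab('top','top4.png');x0,x1,y0,y1=145,245,172,242
k=8;u=up(d,x0,x1,y0,y1,k);f=lambda p:(np.asarray(p,float)+.5)/k-.5+[x0,y0]
inv=lambda p:(np.array(p)-[x0,y0])*k
hsv=cv2.cvtColor(u,cv2.COLOR_BGR2HSV);H,S,V=[hsv[...,i].astype(int) for i in range(3)]
for vt in(90,105,120):
    m,c,a=blob(u,cv2.morphologyEx(((V<vt)).astype(np.uint8),cv2.MORPH_OPEN,np.ones((25,25))),inv((216,206)),500)
    cn=max(cv2.findContours(m.astype(np.uint8),0,1)[0],key=cv2.contourArea)
    w=toworld(d,f(cn[:,0]),.034)[:,:2];(c2,r)=cv2.minEnclosingCircle((w*1000).astype(np.float32));e=cv2.fitEllipse((w*1000).astype(np.float32))
    print(vt,np.array(c2).round(1),r,e)
s=grab('side','side4.png')
ct=cv2.resize(u,(500,350));o=np.zeros((590,800,3),np.uint8);o[:350,:500]=ct
o[355:590,:400]=cv2.resize(d['color'][200:259,260:360],(400,235));o[:400,500:]=cv2.resize(s['color'][120:220,270:345],(300,400));cv2.imwrite('pics/c4.png',o)
E
```

```text
time_s: 10.7
ee_pos: [0.4178, -0.3113, 0.3237]
ee_rot: [-2.086, -2.349, 0.0]
contact_force: [-0.4, 1.0, -0.8]
finger_gap: 1.003
gripper_force: 0.0
time_s: 11.62
ee_pos: [0.4185, -0.3091, 0.3239]
ee_rot: [-0.454, -3.108, -0.0]
contact_force: [0.3, 0.1, -0.7]
finger_gap: 0.999
gripper_force: 0.0
t 11.6167 pos [ 0.4185 -0.3091  0.3239] tilt 0.0004 yaw_y 1.2808 q [-0.78  0.02  1.44  0.    1.68 -2.07] gap 0.999 F [ 0.28  0.12 -0.66] g 0.0
turn z 0.0058 then tool shift mm [ 0.5 -0.  23.9]
90 [512.7  98.2] 34.70708465576172 ((513.06494140625, 93.88346862792969), (50.098567962646484, 61.01679611206055), 94.9646224975586)
105 [510.1 102.8] 37.93339157104492 ((511.4324645996094, 103.16729736328125), (69.5024642944336, 72.20117950439453), 177.6396942138672)
120 [509.9 102.8] 38.70143508911133 ((511.1753845214844, 103.05877685546875), (71.032958984375, 74.12638854980469), 178.26307678222656)
```

View pics/c4.png

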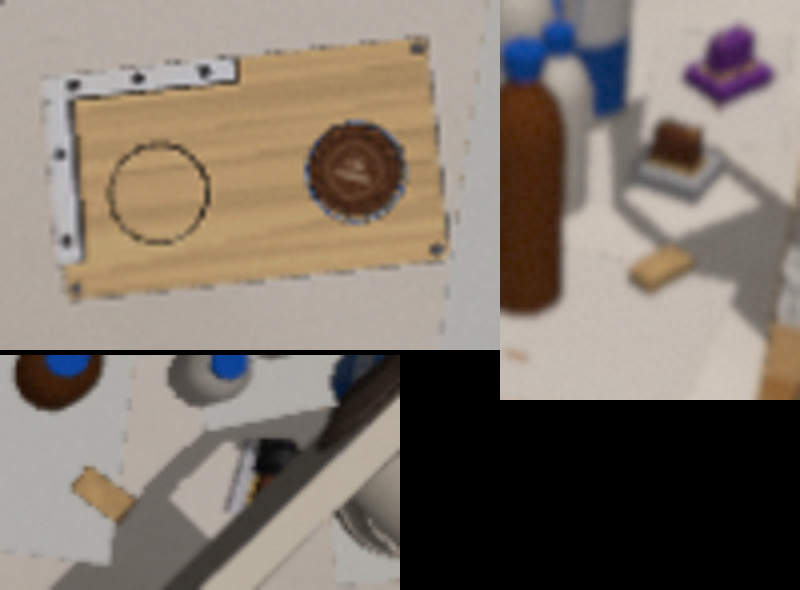

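The tin sits centred inside the blue ring at about (511,103) mm, roughly 2 mm from the ring centre. The gripper is over the stamp, and the suede is well clear. Next I descend and grip.

```bash
python3 -m pendant '[[0,0,25,0,0,0.0058,-1],[0,0,25,0,0,0,-1],[0,0,25,0,0,0,-1],[0,0,25,0,0,0,-1],[0,0,25,0,0,0,-1],[0,0,25,0,0,0,-1],[0,0,25,0,0,0,-1],[0,0,25,0,0,0,-1],[0,0,25,0,0,0,-1],[0,0,20,0,0,0,-1],[0,0,15,0,0,0,-1],[0,0,10,0,0,0,-1],[0,0,3,0,0,0,-1],[0,0,0,0,0,0,-1],[0,0,0,0,0,0,-1]]'
python3 -m pendant '[[0,0,0,0,0,0,1],[0,0,0,0,0,0,1],[0,0,0,0,0,0,1],[0,0,0,0,0,0,1],[0,0,0,0,0,0,1],[0,0,0,0,0,0,1],[0,0,0,0,0,0,1],[0,0,0,0,0,0,1],[0,0,0,0,0,0,1],[0,0,0,0,0,0,1],[0,0,0,0,0,0,1],[0,0,0,0,0,0,1]]' 60
python3 - <<'E'
from h import *
plan([.418,-.309,.049],1.275)
E
```

```text
time_s: 12.97
ee_pos: [0.419, -0.3096, 0.0517]
ee_rot: [0.474, 3.105, -0.001]
contact_force: [-0.0, -0.0, 0.5]
finger_gap: 0.997
gripper_force: 0.0
time_s: 13.97
ee_pos: [0.4189, -0.3096, 0.0514]
ee_rot: [0.473, 3.105, -0.001]
contact_force: [-0.4, 0.1, 5.9]
finger_gap: 0.294
gripper_force: 60.0
t 13.9667 pos [ 0.4189 -0.3096  0.0514] tilt 0.0009 yaw_y 1.2687 q [-0.78  0.2   1.82 -0.    1.12 -2.05] gap 0.294 F [-0.44  0.09  5.94] g 60.0
turn z -0.0063 then tool shift mm [1.  0.3 2.4]
```

```bash
python3 -m pendant '[[0,0,-5,0,0,0,1],[0,0,-15,0,0,0,1],[0,0,-25,0,0,0,1],[0,0,-25,0,0,0,1],[0,0,-25,0,0,0,1],[0,0,-25,0,0,0,1],[0,0,-25,0,0,0,1],[0,0,-25,0,0,0,1],[0,0,-25,0,0,0,1],[0,0,-25,0,0,0,1],[0,0,-25,0,0,0,1],[0,0,-25,0,0,0,1],[0,0,-20,0,0,0,1],[0,0,0,0,0,-0.106,1],[0,0,0,0,0,-0.106,1],[0,0,0,0,0,-0.105,1],[0,0,0,0,0,-0.105,1],[0,0,0,0,0,0,1]]'
python3 - <<'E'
from h import *
plan([.5173,.2711,.12],1.6908)
E
```

```text
time_s: 15.47
ee_pos: [0.4185, -0.3092, 0.3409]
ee_rot: [0.197, -3.135, -0.001]
contact_force: [0.3, 0.5, -2.5]
finger_gap: 0.294
gripper_force: 59.1
t 15.4667 pos [ 0.4185 -0.3092  0.3409] tilt 0.0006 yaw_y 1.6963 q [-0.78  0.02  1.41  0.    1.71 -2.48] gap 0.294 F [ 0.28  0.48 -2.52] g 59.1
turn z 0.0055 then tool shift mm [-167.6  564.2  221.1]
```

```bash
python3 -m pendant '[[-7,23.5,0,0,0,0.0055,1],[-7,23.5,0,0,0,0,1],[-7,23.5,0,0,0,0,1],[-7,23.5,0,0,0,0,1],[-7,23.5,0,0,0,0,1],[-7,23.5,0,0,0,0,1],[-7,23.5,0,0,0,0,1],[-7,23.5,0,0,0,0,1],[-7,23.5,0,0,0,0,1],[-7,23.5,0,0,0,0,1],[-7,23.5,0,0,0,0,1],[-7,23.5,0,0,0,0,1]]'
python3 -m pendant '[[-7,23.5,0,0,0,0,1],[-7,23.5,0,0,0,0,1],[-7,23.5,0,0,0,0,1],[-7,23.5,0,0,0,0,1],[-7,23.5,0,0,0,0,1],[-7,23.5,0,0,0,0,1],[-7,23.5,0,0,0,0,1],[-7,23.5,0,0,0,0,1],[-7,23.5,0,0,0,0,1],[-7,23.5,0,0,0,0,1],[-7,23.5,0,0,0,0,1],[-6.5,23.5,0,0,0,0,1],[0,0,25,0,0,0,1],[0,0,25,0,0,0,1],[0,0,25,0,0,0,1],[0,0,25,0,0,0,1],[0,0,25,0,0,0,1],[0,0,25,0,0,0,1],[0,0,25,0,0,0,1],[0,0,25,0,0,0,1]]'
python3 -m pendant '[[0,0,20,0,0,0,1],[0,0,15,0,0,0,1],[0,0,10,0,0,0,1],[0,0,0,0,0,0,1],[0,0,0,0,0,0,1]]'
python3 - <<'E'
from h import *
plan([.5173,.2711,.0614],1.6908)
d=grab('side');cv2.imwrite('pics/c5.png',cv2.resize(d['color'][200:300,200:300],None,fx=5,fy=5,interpolation=2))
E
```

```text
time_s: 16.47
ee_pos: [0.4696, -0.0183, 0.341]
ee_rot: [0.173, -3.137, -0.0]
contact_force: [0.8, -1.1, -2.8]
finger_gap: 0.296
gripper_force: 59.5
time_s: 18.13
ee_pos: [0.5202, 0.27, 0.1398]
ee_rot: [0.173, -3.137, -0.0]
contact_force: [-0.0, -0.2, -2.6]
finger_gap: 0.298
gripper_force: 59.7
time_s: 18.55
ee_pos: [0.5205, 0.2702, 0.0962]
ee_rot: [0.177, -3.136, -0.0]
contact_force: [0.7, -0.7, -3.0]
finger_gap: 0.297
gripper_force: 59.6
t 18.55 pos [0.5205 0.2702 0.0962] tilt 0.0003 yaw_y 1.6838 q [ 0.35  0.28  1.62  0.    1.25 -1.34] gap 0.297 F [ 0.68 -0.65 -2.95] g 59.6
turn z -0.007 then tool shift mm [ 3.1  1.3 34.8]
```

View pics/c5.png

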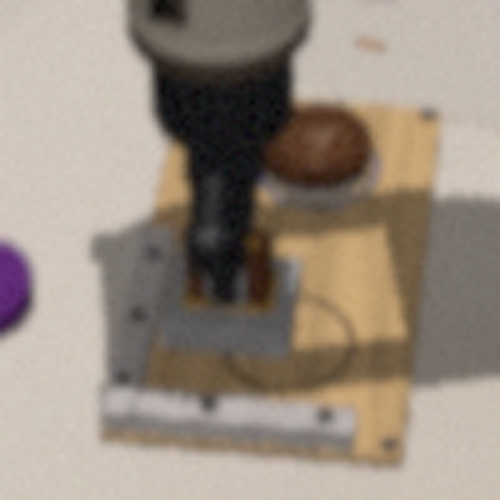

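The side crop shows the block held upright just in front of the corner, with no overlap with the fences and the tin behind it on the blue ring. Next I lower it.

```bash
python3 -m pendant '[[3,0,10,0,0,-0.007,1],[0,0,10,0,0,0,1],[0,0,8,0,0,0,1],[0,0,4,0,0,0,1],[0,0,0,0,0,0,1],[0,0,0,0,0,0,1]]'
python3 -m pendant '[[0,0,1,0,0,0,1],[0,0,1,0,0,0,1],[0,0,0,0,0,0,1],[0,0,0,0,0,0,1]]'
python3 -m pendant '[[0,0,1,0,0,0,1],[0,0,0,0,0,0,1],[0,0,0,0,0,0,1]]'
python3 - <<'E'
from h import *
plan([.5173,.2711,.0614],1.6908)
E
```

```text
time_s: 19.1
ee_pos: [0.5175, 0.2697, 0.0637]
ee_rot: [0.191, -3.135, 0.0]
contact_force: [0.1, 1.0, -2.9]
finger_gap: 0.294
gripper_force: 59.7
time_s: 19.43
ee_pos: [0.5176, 0.2698, 0.0621]
ee_rot: [-0.191, 3.136, 0.0]
contact_force: [0.6, 0.1, -1.0]
finger_gap: 0.299
gripper_force: 59.7
time_s: 19.68
ee_pos: [0.5177, 0.2699, 0.0614]
ee_rot: [-0.191, 3.135, 0.0]
contact_force: [-2.5, 0.3, 5.9]
finger_gap: 0.294
gripper_force: 60.5
t 19.6833 pos [0.5177 0.2699 0.0614] tilt 0.0007 yaw_y 1.6923 q [ 0.35  0.31  1.66  0.    1.18 -1.34] gap 0.294 F [-2.47  0.34  5.95] g 60.5
turn z 0.0015 then tool shift mm [0.2 1.3 0. ]
```

```bash
python3 -m pendant '[[0,3,0,0,0,0,1],[0,3,0,0,0,0,1],[0,3,0,0,0,0,1],[0,2,0,0,0,0,1],[0,0,0,0,0,0,1],[0,0,0,0,0,0,1]]'
python3 -m pendant '[[-3,0,0,0,0,0,1],[-3,0,0,0,0,0,1],[-3,0,0,0,0,0,1],[0,0,0,0,0,0,1],[0,0,0,0,0,0,1]]'
cat > p.py <<'E'
from h import *
s=ctrl.sense();p=s['ee_pos'][:2]*1000-[513.2,188.0]
ex=np.array([.9928,.1198]);ey=np.array([-.1198,.9928])
F=s['contact_force'][:2];M=R.from_rotvec(s['ee_rot']).as_matrix()
print('board xy',(p@ex).round(2),(p@ey).round(2),'z',s['ee_pos'][2].round(4),'Fx %.1f Fy %.1f Fz %.1f'%(F@ex,F@ey,s['contact_force'][2]),'yaw',np.arctan2(M[1,1],M[0,1]).round(4),'m',s['moment'].round(2),'t',s['time_s'])
E
python3 p.py
```

```text
time_s: 20.18
ee_pos: [0.5165, 0.281, 0.0614]
ee_rot: [-0.191, 3.135, 0.001]
contact_force: [0.3, 0.3, 4.5]
finger_gap: 0.292
gripper_force: 60.7
time_s: 20.6
ee_pos: [0.5255, 0.2822, 0.0614]
ee_rot: [-0.191, 3.135, 0.001]
contact_force: [-0.4, 0.6, 4.4]
finger_gap: 0.293
gripper_force: 61.0
board xy 23.45 92.05 z 0.0614 Fx -0.3 Fy 0.6 Fz 4.4 yaw 1.6923 m [-0.    0.06 -0.03] t 20.6
```

```bash
for i in 1; do python3 -m pendant '[[0,1,0,0,0,0,1],[0,1,0,0,0,0,1],[0,1,0,0,0,0,1],[0,0,0,0,0,0,1],[0,0,0,0,0,0,1]]' >/dev/null; python3 p.py; python3 -m pendant '[[0,1,0,0,0,0,1],[0,0,0,0,0,0,1],[0,0,0,0,0,0,1]]'>/dev/null; python3 p.py;  python3 -m pendant '[[-1,0,0,0,0,0,1],[-1,0,0,0,0,0,1],[-1,0,0,0,0,0,1],[0,0,0,0,0,0,1],[0,0,0,0,0,0,1]]' >/dev/null; python3 p.py; done
```

```text
board xy 23.49 94.66 z 0.0614 Fx -0.5 Fy -2.8 Fz 5.6 yaw 1.6923 m [-0.53 -0.09 -0.03] t 21.0167
board xy 23.49 95.62 z 0.0614 Fx -0.2 Fy -3.3 Fz 6.2 yaw 1.6922 m [-0.53 -0.09  0.02] t 21.2667
board xy 25.69 95.74 z 0.0614 Fx -8.4 Fy -3.4 Fz 11.3 yaw 1.6924 m [-0.63  1.25 -0.  ] t 21.6833
```

```bash
python3 -m pendant '[[0,0.6,0,0,0,0,1],[0,0,0,0,0,0,1],[0,0,0,0,0,0,1]]'>/dev/null; python3 p.py; python3 -m pendant '[[0,0.6,0,0,0,0,1],[0,0,0,0,0,0,1],[0,0,0,0,0,0,1]]'>/dev/null; python3 p.py;python3 -m pendant '[[-0.5,0,0,0,0,0,1],[0,0,0,0,0,0,1],[0,0,0,0,0,0,1]]'>/dev/null; python3 p.py
```

```text
board xy 25.69 95.8 z 0.0614 Fx -9.4 Fy -8.5 Fz 12.5 yaw 1.6923 m [-1.47  1.15 -0.01] t 21.9333
board xy 25.71 95.85 z 0.0614 Fx -9.3 Fy -14.2 Fz 13.8 yaw 1.6922 m [-2.29  1.24  0.03] t 22.1833
board xy 25.78 95.88 z 0.0615 Fx -13.1 Fy -13.4 Fz 17.3 yaw 1.6923 m [-2.46  1.85 -0.  ] t 22.4333
```

```bash
python3 -m pendant '[[0,0,-0.6,0,0,0,1],[0,0,0,0,0,0,1],[0,0,0,0,0,0,1]]'>/dev/null; python3 p.py; python3 -m pendant '[[0,0,-0.6,0,0,0,1],[0,0,0,0,0,0,1],[0,0,0,0,0,0,1]]'>/dev/null; python3 p.py
python3 - <<'E'
from h import *
s=grab('side')['color'];cv2.imwrite('pics/c6.png',cv2.resize(s[225:295,215:290],None,fx=8,fy=8,interpolation=2))
E
```

```text
board xy 25.81 95.88 z 0.0615 Fx -9.7 Fy -12.5 Fz 9.7 yaw 1.6923 m [-2.18  1.23  0.  ] t 22.6833
board xy 25.85 95.9 z 0.0616 Fx -5.5 Fy -11.7 Fz 1.2 yaw 1.6922 m [-2.04  0.66  0.01] t 22.9333
```

View pics/c6.png

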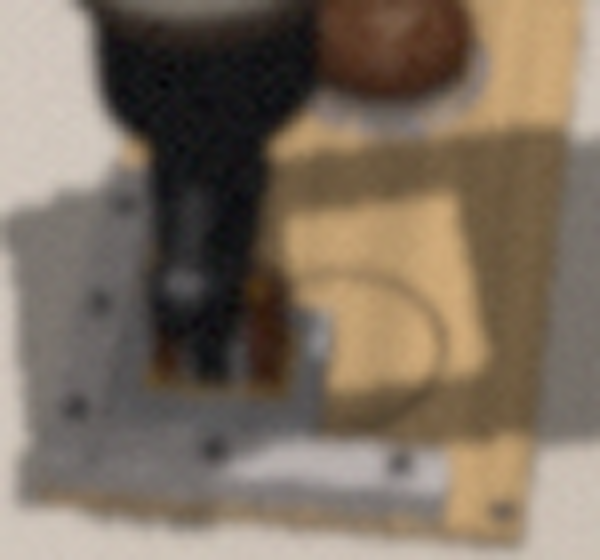

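The side crop shows the block's base up against both fences, as far as the shadow lets me see. To make sure the x reading isn't just friction, I'll relieve y and push x further, then restore y.

```bash
python3 -m pendant '[[0,-1,0,0,0,0,1],[0,0,0,0,0,0,1],[0,0,0,0,0,0,1]]'>/dev/null; python3 p.py; python3 -m pendant '[[-0.6,0,0,0,0,0,1],[0,0,0,0,0,0,1],[0,0,0,0,0,0,1]]'>/dev/null; python3 p.py; python3 -m pendant '[[-0.6,0,0,0,0,0,1],[0,0,0,0,0,0,1],[0,0,0,0,0,0,1]]'>/dev/null; python3 p.py
```

```text
board xy 26.39 95.78 z 0.0618 Fx -0.2 Fy -2.7 Fz -4.1 yaw 1.6923 m [-0.63  0.08  0.  ] t 23.2333
board xy 27.03 95.75 z 0.0619 Fx -1.9 Fy -4.5 Fz -4.5 yaw 1.6923 m [-0.9   0.24 -0.05] t 23.4833
board xy 27.65 95.79 z 0.062 Fx -1.5 Fy -5.1 Fz -3.1 yaw 1.6923 m [-0.93  0.3  -0.04] t 23.7333
```

The x contact was only friction, and the block slides on freely now. I'll continue in x at low load.

```bash
python3 -m pendant '[[0,-0.6,0,0,0,0,1],[-0.6,0,0,0,0,0,1],[0,0,0,0,0,0,1],[0,0,0,0,0,0,1]]'>/dev/null; python3 p.py; python3 -m pendant '[[-0.6,0,0,0,0,0,1],[0,0,0,0,0,0,1],[0,0,0,0,0,0,1]]'>/dev/null; python3 p.py; python3 -m pendant '[[-0.6,0,0,0,0,0,1],[0,0,0,0,0,0,1],[0,0,0,0,0,0,1]]'>/dev/null; python3 p.py; python3 -m pendant '[[-0.6,0,0,0,0,0,1],[0,0,0,0,0,0,1],[0,0,0,0,0,0,1]]'>/dev/null; python3 p.py
```

```text
board xy 28.38 95.55 z 0.0622 Fx -2.2 Fy -0.0 Fz -1.9 yaw 1.6924 m [ 0.03  0.3  -0.02] t 24.0667
board xy 28.55 95.53 z 0.0622 Fx -7.4 Fy 0.6 Fz 1.2 yaw 1.6924 m [-0.03  1.06 -0.02] t 24.3167
board xy 28.6 95.51 z 0.0621 Fx -11.4 Fy 1.1 Fz 4.6 yaw 1.6925 m [-0.22  1.89 -0.04] t 24.5667
board xy 28.68 95.54 z 0.0621 Fx -15.6 Fy -0.5 Fz 6.2 yaw 1.6926 m [-0.31  2.69 -0.04] t 24.8167
```

```bash
python3 -m pendant '[[1.4,0,0,0,0,0,1],[0,0,0.6,0,0,0,1],[0,0,0,0,0,0,1],[0,0,0,0,0,0,1]]'>/dev/null; python3 p.py; python3 -m pendant '[[0,0,0.6,0,0,0,1],[0,0,0,0,0,0,1],[0,0,0,0,0,0,1]]'>/dev/null; python3 p.py; python3 -m pendant '[[-0.5,0,0,0,0,0,1],[0,0,0,0,0,0,1],[0,0,0,0,0,0,1]]'>/dev/null; python3 p.py
```

```text
board xy 28.5 95.44 z 0.0615 Fx -5.2 Fy 0.5 Fz 0.5 yaw 1.6924 m [-0.    0.96 -0.01] t 25.15
board xy 28.51 95.47 z 0.0614 Fx -9.2 Fy -1.6 Fz 8.0 yaw 1.6924 m [-0.21  1.53 -0.01] t 25.4
board xy 28.54 95.47 z 0.0614 Fx -14.6 Fy -0.5 Fz 12.0 yaw 1.6925 m [-0.4   2.27 -0.06] t 25.65
```

```bash
python3 -m pendant '[[0,0,-0.5,0,0,0,1],[0,0.6,0,0,0,0,1],[0,0,0,0,0,0,1],[0,0,0,0,0,0,1]]'>/dev/null; python3 p.py; python3 -m pendant '[[0,0.6,0,0,0,0,1],[0,0,0,0,0,0,1],[0,0,0,0,0,0,1]]'>/dev/null; python3 p.py; python3 -m pendant '[[0,0.6,0,0,0,0,1],[0,0,0,0,0,0,1],[0,0,0,0,0,0,1]]'>/dev/null; python3 p.py
```

```text
board xy 28.56 95.57 z 0.0615 Fx -11.4 Fy -5.1 Fz 6.0 yaw 1.6923 m [-0.97  1.7  -0.08] t 25.9833
board xy 28.58 95.71 z 0.0615 Fx -11.9 Fy -8.8 Fz 8.0 yaw 1.6922 m [-1.78  1.72 -0.16] t 26.2333
board xy 28.58 95.9 z 0.0615 Fx -12.5 Fy -12.2 Fz 8.4 yaw 1.6922 m [-2.43  1.74 -0.12] t 26.4833
```

```bash
python3 -m pendant '[[0,0.6,0,0,0,0,1],[0,0,0,0,0,0,1],[0,0,0,0,0,0,1]]'>/dev/null; python3 p.py; python3 -m pendant '[[0,0.6,0,0,0,0,1],[0,0,0,0,0,0,1],[0,0,0,0,0,0,1]]'>/dev/null; python3 p.py; python3 -m pendant '[[0,0,-0.4,0,0,0,1],[0,0,0,0,0,0,1],[0,0,0,0,0,0,1]]'>/dev/null; python3 p.py
```

```text
board xy 28.57 95.99 z 0.0616 Fx -13.3 Fy -17.6 Fz 10.7 yaw 1.6921 m [-3.24  1.78 -0.02] t 26.7333
board xy 28.6 96.02 z 0.0616 Fx -13.8 Fy -23.5 Fz 12.4 yaw 1.692 m [-4.07  1.7  -0.11] t 26.9833
board xy 28.57 96.05 z 0.0616 Fx -11.2 Fy -21.2 Fz 7.2 yaw 1.6919 m [-3.94  1.37 -0.07] t 27.2333
```

```bash
python3 -m pendant '[[0,-0.5,0,0,0,0,1],[0,0,0,0,0,0,1],[0,0,0,0,0,0,1]]'>/dev/null; python3 p.py; python3 -m pendant '[[-0.6,0,0,0,0,0,1],[0,0,0,0,0,0,1],[0,0,0,0,0,0,1],[0,0,0,0,0,0,1]]'>/dev/null; python3 p.py; python3 -m pendant '[[0,0,0,0,0,0,1],[0,0,0,0,0,0,1],[0,0,0,0,0,0,1],[0,0,0,0,0,0,1],[0,0,0,0,0,0,1],[0,0,0,0,0,0,1]]'>/dev/null; python3 p.py
```

```text
board xy 28.58 95.99 z 0.0616 Fx -10.7 Fy -17.3 Fz 5.0 yaw 1.6921 m [-3.2   1.32 -0.07] t 27.4833
board xy 28.62 95.97 z 0.0616 Fx -16.9 Fy -18.5 Fz 8.7 yaw 1.6921 m [-3.46  2.21 -0.1 ] t 27.8167
board xy 28.6 96.01 z 0.0616 Fx -16.6 Fy -18.6 Fz 9.8 yaw 1.6921 m [-3.54  2.2  -0.06] t 28.3167
```

```bash
python3 -c "
from plant import ctrl
print(ctrl.job_done())"
```

```text
the job is handed in; nothing more can be done
None
```

I handed the job in at about 28 s: the tin was slid onto the blue ring and released about 2 mm from its centre. The stamping block is held flat in the corner, with about 17 N measured at the wrist toward the far fence and 19 N toward the left one; no verdict came back, and I couldn't read the forces on the fences directly.

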